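# Hold a chromatography plate in the UV viewing cabinet

### The arm

A 6-joint arm with a two-finger parallel gripper is mounted at the origin on the work surface. World frame = base frame: x ahead of the robot, y to its left, z up, the work surface at z = 0. Lengths are in m, angles in rad, forces in N, time in s.
With the tool pointing down it reaches from about 0.3 to 0.875 m from the base axis. Payload 6.4 kg.
Tool frame: the origin (TCP) lies on the centre line of the jaws, within the pads' length; the fingertips stand 17 mm ahead of it and the grasp point (between the pads) lies 2 mm behind it; z points along the fingers, y is the line along which they close (so a half turn about z gives the same grasp; the last joint's range is limited). The gripper opens to 85 mm and grips with 20 to 120 N. Pads are 22 mm wide; open, the fingers measure 114 mm over their backs; the gripper's body (76 mm by 85 mm) begins 54 mm behind the grasp point. The pads swing forward as they close: fully open they stand 13 mm farther back than shut.
Start: joints at [-1.429, 0.181, 1.607, -0, 1.354, -0.206], TCP at [0.196, -0.541, 0.248] pointing down, gripper open.
Joint ranges: [-2.99, 2.99], [-0.89, 2.07], [0.3, 2.58], [-1.14, 4.28], [0, 2.63], [-3.12, 3.12]. Speed limits (rad/s): [2.57, 2.57, 3.01, 3.14, 3.14, 3.14].

### API

Orientations are given as a unit quaternion [x, y, z, w].
In Python, from plant import * gives the robot as it stands. Calls block until the motion is done:
- goto(position, orientation): joint-space move of the TCP to a pose.
- move_l(position, orientation=None, speed=0.15): straight line of the TCP; orientation=None keeps the orientation; speed is the mean speed in m/s.
- goto_joints(angles): joint-space move.
- command_gripper(opening, squeeze=None): finger opening in m; squeeze is the grip in N (None keeps the last); returns when the fingers have stopped.
- sleep(seconds).
- inverse_kinematics(position, orientation): joint angles nearest the present ones, or None.
- observe(): the state.
- grab_frame(name): name is "side" or "top"; returns a dict with "img" (420x560x3 uint8, red, green, blue), "fx", "fy", "cx", "cy" (pixels), "cam_to_world" (4x4, takes a point from camera to world coordinates). Camera axes: x right, y up, looking along -z (the intrinsics and any distortion apply to the point x, -y, -z); pixel columns grow to the right and rows downward; lengths in m; the calibration is good to about 2 mm. A picture is of the moment at which its call begins. There is no depth.
A pose or a line that the arm cannot do raises PlanningError and nothing moves.
- close_job(): hands the job in; it is judged then, once.
The state is a dict: "time_s": time; "q": joint angles; "joint_velocities": joint speeds; "effort": joint torques, N m; "position": TCP position; "orientation": TCP orientation; "wrist_force": force on the tool from outside, world axes, zero at the start; "ft_torque": the same for the moment, N m; "opening": finger opening in m; "grasp_force": force on a finger pad.
Only numpy, scipy, OpenCV 4.12 (cv2) and the standard library are available. Lean on these libraries where they do the work, as an engineer would, in place of code of your own. Each camera call takes 0.05 s, during which the arm holds its last target. There are 200 camera calls.

### The job

Slide the red-tabbed shutter on the roof of the UV viewing cabinet fully open, then take the chromatography plate in the orange-stemmed holder out of the rack and lower it gently through the roof slot, coated white side towards the amber window, until the black blade has just gone in and its shoulders are level with the roof. Finish while still holding it there: upright, still, hanging from your grip and not pressed against the slot, because it would drop down inside if let go. Leave the other holders and the glassware where they stand.

Things in the scene. Friction and masses are not known exactly. Their poses are not given: they have to be found in the camera images.
- cabinet: White UV viewing cabinet, fixed to the bench, 260 (x) x 300 (y) x 170 (z) mm, hollow, with an amber window and black hood on its +x side. Origin: centre of its underside on the bench; z up. Two blue lamp housings 15 mm high stand on the roof along its +y and -y edges (more than 104 mm from the middle). Nothing inside below the slot down to the floor 18 mm above the bench.
- slot (a point): Middle of the slot in the roof, at the height of the roof's upper face (170 mm above the bench). Axes as the cabinet's: x towards the window, y along the slot. The slot is 14 mm (x) by 54 mm (y), 2 mm more on each side than the holder's blade; the roof is 6 mm thick. When shut, the shutter covers it.
- shutter (a joint): Dark steel shutter, 50 (x) x 76 (y) x 4 mm, sliding on the roof between two 7 mm high guide rails. Value in m: 0 shut, growing as it slides along the cabinet's -x to the stop at 0.045, fully open. It starts shut or up to 10 mm open, stays where it is left and resists with about 2 N. The slot is uncovered from about 0.033 on.
- shutter_tab (a point): Centre of the shutter's upright red tab, 10 (x) x 36 (y) x 34 (z) mm, 19 mm to the cabinet's -x of the shutter's middle; it rises from 4 to 38 mm above the roof, and the point lies 21 mm above the roof. Axes as the cabinet's.
- holder: The plate holder with the orange stem, loose, about 0.11 kg. Origin: centre of its foot (underside). z up the holder, y across its width, x out of the coated side. Black blade 10 (x) x 50 (y) mm from 0 to 105 mm, then the orange stem 10 (x) x 28 (y) mm from 105 to 165 mm. The shoulders, where the blade ends, are at 105 mm. Best gripped across its 10 mm thickness near the top of the stem (about 140 mm above the foot), so that the fingers stay over the roof.
- holder_mid (a point): Centre of the same orange-stemmed holder, 82.5 mm above its foot; same axes.
- coated_face (a point): Point on the middle of the white coated face of the same holder, 5 mm to +x of its middle plane and 54 mm above the foot.
- rack: White plate rack, fixed to the bench, 210 (x) x 84 (y) x 32 (z) mm, origin at the centre of its underside. Three slots 14 x 54 mm lie 75 mm apart along its x at -75, 0 and +75 mm; their floors are 8 mm above the bench, so that a holder's foot stands 24 mm deep. One holder stands in each, in any order, its x about along the rack's x.
- holder_blue: Another plate holder of the same size with a blue stem, in the rack; leave it. Origin at its foot.
- holder_grey: Another plate holder of the same size with a grey stem, in the rack; leave it. Origin at its foot.
- beaker: Small empty glass beaker, 56 mm across, 70 mm high, between rack and cabinet; origin at its underside.
- jar: Developing jar of glass with a white lid, 54 mm across, 100 mm high, between rack and cabinet; origin at its underside.
- cylinder: Glass measuring cylinder on an orange foot, 68 mm across the foot, 240 mm high, at the far side; origin at its underside.
- salt: White jar with a steel cap, 42 mm across, 85 mm high, at the far side; origin at its underside.
- wash_bottle: White wash bottle with a red cap, 66 mm across, 170 mm high, at the far side; origin at its underside.
Mind the look-alikes: they are no part of the job. Leave any purple or yellow look-alike of the holder alone.

How it is judged:
On the way, in this order (a step that is already met when the one before it is completed fails the run):
1. the shutter is slid open (value of joint shutter above 0.038 m), for 0.2 s.
2. the orange-stemmed holder is lifted out of the rack (height (world z) of holder above 0.04 m), for 0.1 s.
At the end, for the whole second after the job is handed in: Shutter at least 38 mm open; orange-stemmed holder in the slot, gripped by the fingers, shoulders within 10 mm of roof level, upright within 0.1 rad, foot within 12 mm and centre within 8 mm of the slot's midline, coated side to the window, below 20 mm/s, under 5 N against the cabinet (value of joint shutter above 0.038 m and z of holder in the frame of slot between -0.115 and -0.095 m and horizontal distance between holder and slot below 0.012 m and horizontal distance between holder_mid and slot below 0.008 m and angle between holder_mid's own z axis and vertical below 0.1 rad and x of coated_face in the frame of slot above 0 m and contact force between holder and the fingers above 1 N and contact force between holder and cabinet below 5 N and linear speed of holder below 0.02 m/s); the arm keeps its last pose, push and grip.
It fails at once if the holder with its glass plate is rammed against the cabinet (over 40 N) (contact force between holder and cabinet above 40 N).
It fails at once if another holder is moved by more than 30 mm (distance of any of holder_blue, holder_grey from where it was at the start of the episode above 0.03 m).
It fails at once if a beaker, jar, cylinder or bottle is moved by more than 30 mm (distance of any of beaker, jar, cylinder, salt, wash_bottle from where it was at the start of the episode above 0.03 m).
It also fails if it takes over 72 s, if anything falls off the work surface, if the arm or the gripper's body presses on something with over 40 N, if the wrist force passes 120 N, or if a joint passes its speed limit or range.

## Working session

There is one attempt and no reset: what is moved stays moved. The work goes in short steps, each a Python script; the robot and the scene stay as the last script left them, time stands still between calls to the robot, and variables do not carry over. Pictures are saved under pics/ and viewed, at most 10 in all, crops included, and the job is handed in when it is done.

```bash
mkdir -p pics; ls
cat > h.py <<'E'
from plant import *
import numpy as np, cv2
def ray(f,u,v):
    d=np.array([(u-f["cx"])/f["fx"],-(v-f["cy"])/f["fy"],-1.0]); T=np.array(f["cam_to_world"])
    return T[:3,3],T[:3,:3]@d
def onz(f,u,v,z):
    o,d=ray(f,u,v); return o+d*(z-o[2])/d[2]
def proj(f,p):
    T=np.array(f["cam_to_world"]); c=T[:3,:3].T@(np.array(p)-T[:3,3]); return f["cx"]+f["fx"]*c[0]/-c[2], f["cy"]-f["fy"]*c[1]/-c[2]
E
python3 - <<'E'
from h import *
for n in("top","side"):
    f=grab_frame(n); cv2.imwrite(f"pics/{n}0.png",f["img"][:,:,::-1]); print({k:(v if k!="img" else 0) for k,v in f.items()})
o=observe();print(o["orientation"],o["opening"],o["time_s"])
E
```

```text
pics
{'img': 0, 'fx': 503.73221166865994, 'fy': 503.73221166865994, 'cx': 282.43668493479606, 'cy': 208.8468126532523, 'cam_to_world': array([[ 0.01521386,  0.9880899 , -0.15312374,  0.35769371],
       [-0.99957295,  0.0188509 ,  0.02232849,  0.05930147],
       [ 0.02494908,  0.15271865,  0.98795473,  1.41270604],
       [ 0.        ,  0.        ,  0.        ,  1.        ]])}
{'img': 0, 'fx': 533.1862534702719, 'fy': 533.1862534702719, 'cx': 272.1784371742163, 'cy': 210.9390161108497, 'cam_to_world': array([[-0.79759946,  0.43256897, -0.42037983, -0.09319477],
       [-0.60308142, -0.58495612,  0.54232752,  0.87438021],
       [-0.0113097 ,  0.68608339,  0.72743499,  1.269468  ],
       [ 0.        ,  0.        ,  0.        ,  1.        ]])}
[ 9.84918628e-01  1.73016282e-01  3.89968163e-05 -8.12572099e-04] 0.08562887639655205 0.1
```

View pics/top0.png

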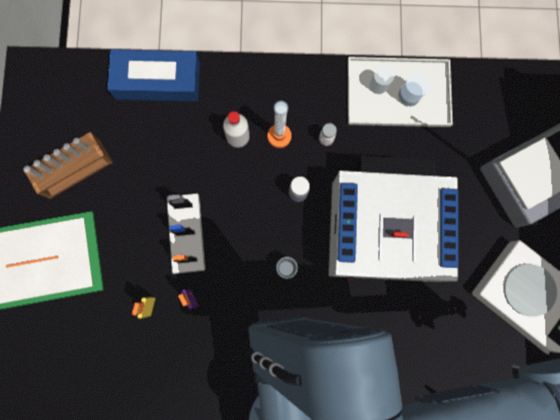

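View pics/side0.png

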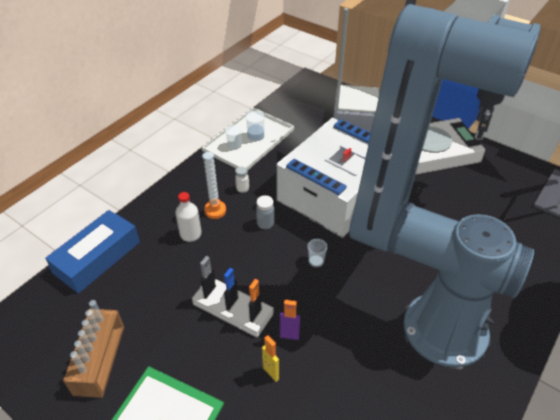

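The top view shows the cabinet roof at (395,225), with the red tab at (398,235). The rack is at (186,233). Candidates for the orange stem:
- in the rack at top (183,259), side (254,290)
- purple-bladed look-alike at top (188,299), side (290,308)
- yellow look-alike at top (143,307), side (270,346)
- the tray's orange pencil at top (32,262)

The one in the rack, with the black blade, is the one I want. I'll check it in a crop.

Run:
```python
from h import *
t=cv2.imread("pics/top0.png"); s=cv2.imread("pics/side0.png")
a=cv2.resize(t[185:325,120:220],None,fx=4,fy=4,interpolation=2); b=cv2.resize(s[245:385,180:280],None,fx=4,fy=4,interpolation=2)
cv2.imwrite("pics/crop1.png",np.hstack([a,b]))
cv2.imwrite("pics/crop2.png",np.hstack([cv2.resize(t[160:290,325:465],None,fx=4,fy=4,interpolation=2)]))
```

```text
(no output)
```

View pics/crop1.png

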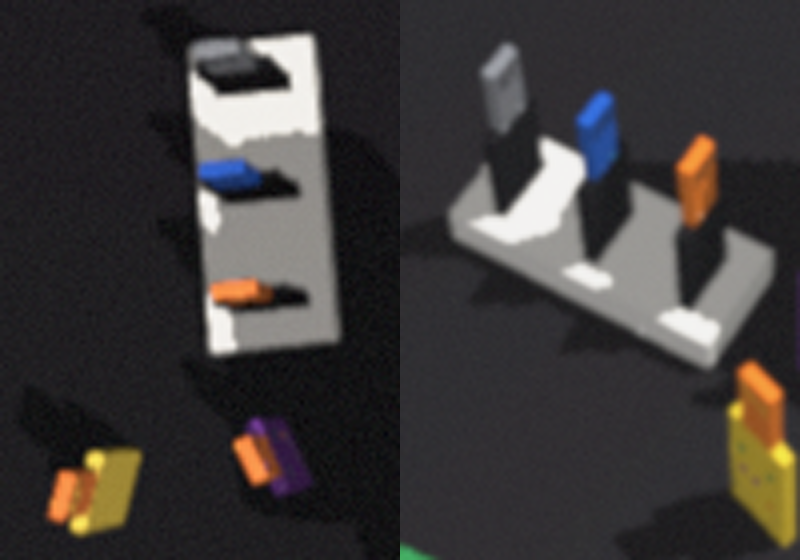

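View pics/crop2.png

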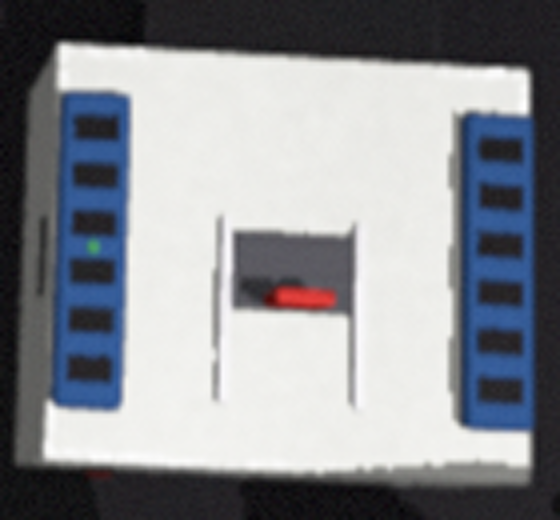

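Crop 1 confirms the choice: a black blade and orange stem in the rack at top (183,259). The purple and yellow ones stand outside it. Only black shows on the side facing the camera (-x), so the white side should face +x; I'll verify this after the lift. Crop 2 shows the shutter nearly shut, the tab at about (400,234) and the hood/window on the image-up (+x) side.

```bash
cat > m.py <<'E'
from h import *
def mask(im,lo,hi,box):
    h=cv2.cvtColor(im,cv2.COLOR_RGB2HSV); m=cv2.inRange(h,lo,hi); k=np.zeros_like(m); x0,x1,y0,y1=box; k[y0:y1,x0:x1]=m[y0:y1,x0:x1]
    n,l,s,c=cv2.connectedComponentsWithStats(k); i=1+np.argmax(s[1:,4]); return (l==i).astype(np.uint8),c[i],s[i]
def tri(f,p,g,q):
    o,d=ray(f,*p);a,e=ray(g,*q); A=np.stack([d,-e],1); s=np.linalg.lstsq(A,a-o,rcond=None)[0]; P,Q=o+d*s[0],a+e*s[1]; return (P+Q)/2,np.linalg.norm(P-Q)
E
python3 - <<'E'
from m import *
np.set_printoptions(precision=4,suppress=True)
t=grab_frame("top"); s=grab_frame("side"); T=t["img"]
OR=((5,130,90),(20,255,255))
a,ca,sa=mask(T,*OR,(160,200,245,275)); b,cb,sb=mask(s["img"],*OR,(240,265,270,310))
print("stem",ca,sa,cb,sb,tri(t,ca,s,cb))
# stem top face in top view: far end corners
r=cv2.minAreaRect(cv2.findContours(a,0,1)[0][0]); print("rect",[onz(t,*p,.173) for p in cv2.boxPoints(r)])
RD=((170,130,90),(180,255,255)); RD2=((0,130,90),(4,255,255))
for nm,R in (("hi",RD),("lo",RD2)):
  try:
    a,ca,sa=mask(T,*R,(385,415,225,245)); b,cb,sb=mask(s["img"],*R,(330,360,140,170)); print("tab",nm,ca,sa,cb,sb,tri(t,ca,s,cb))
  except Exception as e: print(nm,e)
# lamps
for box in((330,360,175,270),(435,462,180,275)):
    a,c,st=mask(T,(100,120,60),(125,255,255),box); rr=cv2.minAreaRect(cv2.findContours(cv2.morphologyEx(a,cv2.MORPH_CLOSE,np.ones((9,9))),0,1)[0][0]); print("lamp",[onz(t,*p,.185)[:2] for p in cv2.boxPoints(rr)], onz(t,*rr[0],.185)[:2])
# roof edges: subpixel brightness step along rows/cols
G=cv2.GaussianBlur(cv2.cvtColor(T,cv2.COLOR_RGB2GRAY),(3,3),0).astype(float)
def edge(line): 
    d=np.abs(np.diff(line)); i=np.argmax(d); w=d[max(i-2,0):i+3]; return (np.arange(max(i-2,0),max(i-2,0)+len(w))*w).sum()/w.sum()+.5
top=np.array([onz(t,c,165+edge(G[165:180,c]),.17)[:2] for c in range(360,435,3)])
lf=np.array([onz(t,334+edge(G[r,334:341]),r,.17)[:2] for r in range(178,270,3)])
rt=np.array([onz(t,450+edge(G[r,450:464]),r,.17)[:2] for r in range(182,255,3)])
for nm,e in(("top",top),("left",lf),("right",rt)):
    v=cv2.fitLine(e.astype(np.float32),cv2.DIST_HUBER,0,.01,.01).ravel(); print(nm,v,"ang",np.degrees(np.arctan2(v[1],v[0])))
# rails: inner shutter edges 
k=(G<110); 
for r in (220,222,224,226):
    c=np.where(k[r,378:420])[0]+378; print(r,onz(t,c.min()-.5,r,.174)[:2],onz(t,c.max()+.5,r,.174)[:2])
# rack corner rect
a,c,st=mask(T,(0,0,70),(180,60,255),(160,212,188,280)); a=cv2.morphologyEx(a,cv2.MORPH_CLOSE,np.ones((15,15))); rr=cv2.minAreaRect(cv2.findContours(a,0,1)[0][0]); print("rack",[onz(t,*p,.032)[:2] for p in cv2.boxPoints(rr)],onz(t,*rr[0],.032))
E
```

```text
stem [179.5352 257.5352] [173 255  15   6  71] [253.85   289.3778] [249 278  10  24 180] (array([0.4262, 0.2851, 0.1494]), np.float64(0.0004996587198322892))
rect [array([0.4307, 0.2969, 0.173 ]), array([0.4312, 0.2629, 0.173 ]), array([0.4191, 0.2624, 0.173 ]), array([0.4185, 0.2964, 0.173 ])]
hi attempt to get argmax of an empty sequence
tab lo [399.8406 234.2174] [393 232  16   5  69] [347.1154 153.2692] [344 149   7  10  52] (array([ 0.4885, -0.2555,  0.1975]), np.float64(0.0009929396174623076))
lamp [array([ 0.4228, -0.1053]), array([ 0.6146, -0.1121]), array([ 0.6141, -0.1529]), array([ 0.4222, -0.1452])] [ 0.5173 -0.1288]
lamp [array([ 0.6058, -0.3645]), array([ 0.6067, -0.4074]), array([ 0.4148, -0.4   ]), array([ 0.4141, -0.3581])] [ 0.5092 -0.3824]
top [ 0.0354  0.9994  0.6464 -0.2642] ang 87.969055
left [ 0.9997 -0.0234  0.5199 -0.1077] ang -1.3380181
right [ 0.9994 -0.0353  0.529  -0.4089] ang -2.0255442
220 [ 0.5264 -0.2211] [ 0.5277 -0.2939]
222 [ 0.5213 -0.221 ] [ 0.5227 -0.2938]
224 [ 0.5163 -0.221 ] [ 0.5176 -0.2937]
226 [ 0.5113 -0.2209] [ 0.5126 -0.2935]
rack [array([0.6051, 0.352 ]), array([0.6134, 0.26  ]), array([0.3967, 0.2365]), array([0.389 , 0.3265])] [0.4998 0.2937 0.032 ]
```

Cabinet yaw is about -2°, slot ≈ (0.516, -0.2575), and the tab at x=0.4885 puts the shutter about 8 mm open. The sizes agree: 301 mm between the side edges, and the lamp midpoint is consistent. Next I grip the tab and slide it, then use the self-centring grip to calibrate the slot.

```bash
cat >> h.py <<'E'
def Q(psi,flip=0):  # tool down, closing line at world yaw psi (deg)
    a=np.radians((90+psi)/2+(90 if flip else 0)); return [np.cos(a),np.sin(a),0.,0.]
E
python3 - <<'E'
from h import *
np.set_printoptions(precision=4,suppress=True)
for fl in(0,1):
    for p,y in(([.488,-.2565,.2],-2),([.452,-.256,.2],88),([.452,-.256,.2],-92),([.426,.287,.15],5),([.426,.287,.4],5),([.516,-.2575,.35],-2)):
        print(fl,y,inverse_kinematics(p,Q(y,fl)))
fl=0 if abs(inverse_kinematics([.488,-.2565,.3],Q(-2,0))[5])<abs(inverse_kinematics([.488,-.2565,.3],Q(-2,1))[5]) else 1
q=Q(-2,fl); print("flip",fl)
command_gripper(.045,20)
goto([.488,-.2565,.30],q)
move_l([.488,-.2565,.202],q,.1)
print(observe()["wrist_force"])
command_gripper(0.0,20)
o=observe(); print(o["opening"],o["grasp_force"],o["position"],o["wrist_force"])
E
```

```text
0 -2 [-0.6993  0.1767  1.7138 -0.      1.2511 -0.6644]
0 88 [-0.7441  0.1067  1.7932 -0.      1.2417 -2.28  ]
0 -92 [-0.7441  0.1067  1.7932 -0.      1.2417  0.8616]
0 5 [ 0.3615  0.1588  1.8466 -0.      1.1362  0.2742]
0 5 [ 0.3615 -0.044   1.5447 -0.      1.6409  0.2742]
0 -2 [-0.6686  0.1189  1.4735 -0.      1.5492 -0.6337]
1 -2 [-0.6993  0.1767  1.7138 -0.      1.2511  2.4772]
1 88 [-0.7441  0.1067  1.7932 -0.      1.2417  0.8616]
1 -92 [-0.7441  0.1067  1.7932 -0.      1.2417 -2.28  ]
1 5 [ 0.3615  0.1588  1.8466 -0.      1.1362 -2.8674]
1 5 [ 0.3615 -0.044   1.5447 -0.      1.6409 -2.8674]
1 -2 [-0.6686  0.1189  1.4735 -0.      1.5492  2.5079]
flip 0
[-0.5568 -0.6514  0.0162]
0.009668993325945075 24.430296421051025 [ 0.4882 -0.2567  0.2026] [-0.8656  0.1565  3.4783]
```

Gripped the tab: opening 9.7 mm against the 10 mm expected. Sliding to the stop now.

Run:
```python
from h import *
np.set_printoptions(precision=4,suppress=True)
q=Q(-2); ex=np.array([np.cos(np.radians(-2)),np.sin(np.radians(-2)),0])
p=np.array(observe()["position"]); 
move_l(p-ex*.030,q,.06); print(observe()["wrist_force"])
tgt=p-ex*.030
for i in range(20):
    tgt=tgt-ex*.001; move_l(tgt,q,.03); o=observe(); f=o["wrist_force"]@ex
    print(i,o["position"],f)
    if f>9: break
command_gripper(.03); sleep(.2); command_gripper(0.,20); sleep(.2)
o=observe(); print("x grip",o["position"],o["opening"],o["wrist_force"],o["time_s"])
command_gripper(.06)
a=np.array(o["position"]); move_l([a[0],a[1],.28],q,.15)
g=Q(-92); goto([a[0],a[1],.28],g); move_l([a[0],a[1],.204],g,.1)
command_gripper(0.,20); sleep(.3); o=observe(); print("y grip",o["position"],o["opening"],o["wrist_force"])
command_gripper(.06); move_l([a[0],a[1],.30],g,.15)
goto([.43,.0,.4],Q(5))
t=grab_frame("top"); s=grab_frame("side"); cv2.imwrite("pics/s1.png",np.hstack([cv2.resize(t["img"][170:280,325:465],None,fx=3,fy=3),cv2.resize(s["img"][100:210,280:400],None,fx=3,fy=3)])[:,:,::-1])
print(observe()["time_s"])
```

```text
[-1.6487  1.4591  4.2153]
0 [ 0.4573 -0.2556  0.2026] -1.141251315717833
1 [ 0.4565 -0.2555  0.2026] 1.1084495620581174
2 [ 0.4553 -0.2555  0.2026] 2.3945095642243013
3 [ 0.4541 -0.2554  0.2026] 1.0988963199352642
4 [ 0.4531 -0.2554  0.2026] 0.9566491739506953
5 [ 0.4521 -0.2554  0.2026] 1.97386860189423
6 [ 0.4512 -0.2553  0.2026] 2.3041686185273345
7 [ 0.4502 -0.2553  0.2026] 1.5387746083546179
8 [ 0.4498 -0.2553  0.2026] 5.6795920381674145
9 [ 0.4497 -0.2553  0.2026] 10.809289584958027
x grip [ 0.4497 -0.2554  0.2028] 0.009028160069573821 [ 7.3346  0.5544 -3.0686] 7.9083
y grip [ 0.4502 -0.2538  0.2052] 0.03503325485157774 [-1.0419  7.1131  6.7307]
14.425
```

View pics/s1.png

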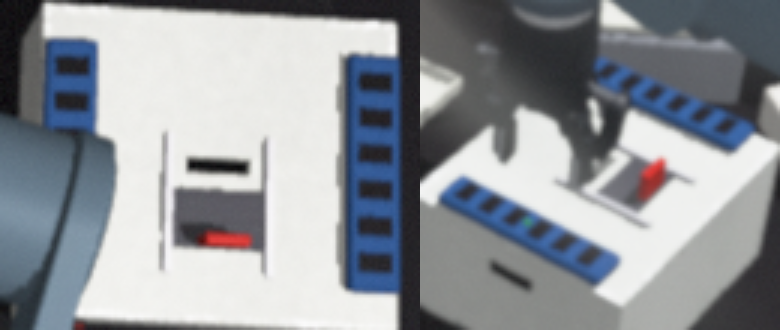

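The shutter is at its stop and the black slot is uncovered, at about top (398,225). I'll measure it with the camera to cross-check the touch value (≈0.514, -0.256), and pick up the holder.

Run:
```python
from m import *
np.set_printoptions(precision=4,suppress=True)
t=grab_frame("top"); T=t["img"]
g=cv2.cvtColor(T,cv2.COLOR_RGB2GRAY).astype(float)[217:231,380:416]
w=np.clip(170-g,0,None); w[10:]=0
print(g[::1,18].astype(int)); ys,xs=np.mgrid[217:231,380:416]
u,v=(xs*w).sum()/w.sum(),(ys*w).sum()/w.sum(); print(u,v,onz(t,u,v,.17))
q=Q(5); command_gripper(.05)
goto([.4265,.2855,.30],q); move_l([.4265,.2855,.158],q,.1); print(observe()["wrist_force"])
s=grab_frame("side"); c=grab_frame("top"); cv2.imwrite("pics/g1.png",np.hstack([cv2.resize(s["img"][220:340,190:310],None,fx=3,fy=3),cv2.resize(c["img"][190:310,130:250],None,fx=3,fy=3)])[:,:,::-1])
print(observe()["position"],observe()["time_s"])
```

```text
[234 235 235 237 233 186 101  35  13  34 114 207 237 239]
397.32158943048745 224.61315183665297 [ 0.5159 -0.2566  0.17  ]
[0.4949 0.7398 0.6053]
[0.4269 0.2857 0.1586] 17.5667
```

View pics/g1.png

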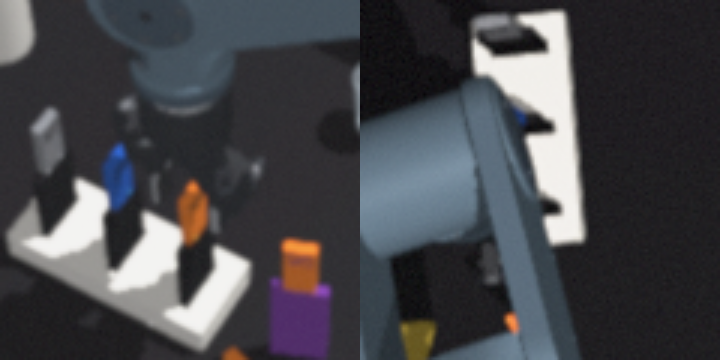

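The fingers straddle the orange stem at crop (193,213), centred between the jaws, with nothing touching. Gripping and lifting.

Run:
```python
from h import *
np.set_printoptions(precision=4,suppress=True)
q=Q(5); move_l([.4265,.2855,.149],q,.1)
command_gripper(0.,50); sleep(.3); o=observe(); print(o["opening"],o["grasp_force"],o["position"],o["wrist_force"])
move_l([.4265,.2855,.385],q,.12); o=observe(); print(o["opening"],o["grasp_force"],o["wrist_force"],o["time_s"])
s=grab_frame("side"); c=grab_frame("top"); cv2.imwrite("pics/g2.png",np.hstack([cv2.resize(s["img"][140:340,150:350],None,fx=2,fy=2),cv2.resize(c["img"][150:350,80:280],None,fx=2,fy=2)])[:,:,::-1])
```

```text
0.009454831139799608 49.23852860927582 [0.4267 0.2856 0.1493] [ 0.0736 -0.4097  3.768 ]
0.009363191014243061 48.628687262535095 [ 0.499   1.0201 -0.9859] 20.675
```

View pics/g2.png

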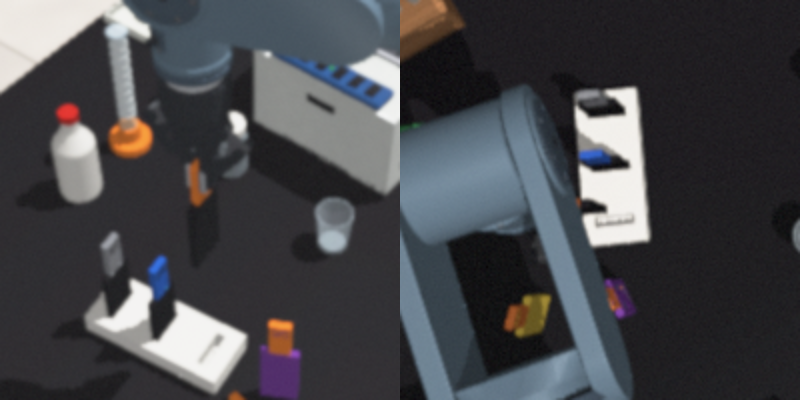

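The holder is lifted, 9.4 mm across the jaws, and the neighbours are undisturbed. Only black faces -x. I'll turn the wrist to confirm the white coat is on the other side.

Run:
```python
from h import *
np.set_printoptions(precision=4,suppress=True)
q0=np.array(observe()["q"]); q1=q0.copy(); q1[5]-=2.36; goto_joints(q1)
s=grab_frame("side"); A=cv2.resize(s["img"][180:290,200:300],None,fx=4,fy=4)
goto_joints(q0)
q=Q(-2); goto([.45,.0,.40],q); goto([.5145,-.256,.40],q); move_l([.5145,-.256,.325],q,.1); sleep(.3)
s=grab_frame("side"); B=cv2.resize(s["img"][90:200,290:390],None,fx=4,fy=4); cv2.imwrite("pics/g3.png",np.hstack([A,B])[:,:,::-1])
o=observe(); print(o["position"],o["wrist_force"],o["ft_torque"],o["time_s"])
```

```text
[ 0.5146 -0.2561  0.3253] [ 0.4722 -0.2391 -0.7912] [-0.0028  0.005   0.0277] 28.2667
```

View pics/g3.png

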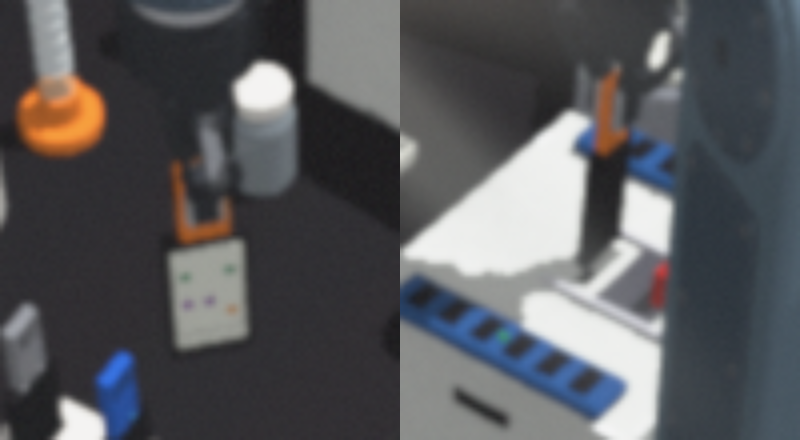

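The turned view shows the white plate with coloured spots at crop (207,295), so the coat is on the +x side. In the right half the blade hangs just above the slot at crop (600,265). I'll compare its silhouette against the prediction numerically.

Run:
```python
from m import *
np.set_printoptions(precision=2,suppress=True)
s=grab_frame("side"); im=s["img"]; o=observe(); P=np.array(o["position"]); c,si=np.cos(np.radians(-2)),np.sin(np.radians(-2))
f=P+[0,0,.0015-.1425]
pt=lambda x,y,z: np.array(proj(s,f+[c*x-si*y,si*x+c*y,z]))
for z in(.105,.08,.05,.03,0): print(z,[pt(x,y,z) for x,y in((-.005,-.025),(-.005,.025),(.005,.025))])
print("stem",[pt(x,y,.105) for x,y in((-.005,-.014),(-.005,.014),(.005,.014))])
g=cv2.cvtColor(im,cv2.COLOR_RGB2GRAY)
for r in range(120,164,3): print(r,g[r,328:352])
a,ca,sa=mask(im,(5,120,70),(20,255,255),(325,355,95,135)); print(ca,sa)
```

```text
0.105 [array([348.42, 122.69]), array([338.97, 130.89]), array([336.15, 129.58])]
0.08 [array([347.65, 129.36]), array([338.3 , 137.58]), array([335.51, 136.27])]
0.05 [array([346.76, 137.17]), array([337.51, 145.41]), array([334.77, 144.09])]
0.03 [array([346.17, 142.27]), array([337.  , 150.52]), array([334.28, 149.19])]
0 [array([345.31, 149.74]), array([336.25, 158.  ]), array([333.57, 156.67])]
stem [array([346.37, 124.47]), array([341.08, 129.06]), array([338.26, 127.76])]
120 [126 186 224 237 239 239 237 232 215 166 125 107 103 105 100 104 101  83
  62  61  75  90  96  99]
123 [241 241 241 240 238 230 201 154 120 102 104 103 103 101 100 101 105 107
  93  75  81  96  96  96]
126 [239 240 239 237 218 153  92  77  79  85  95  99 102 100  91  76  61  50
  41  46  55  55  48  49]
129 [240 240 240 238 231 219 197 154 109  63  39  40  45  45  40  36  35  35
  44  58  64  65  71  85]
132 [239 240 240 240 240 239 237 220 153  74  34  31  31  33  35  34  38  35
  46  61  71  78  86  91]
135 [238 238 239 239 239 239 237 216 129  57  35  35  37  36  32  32  37  66
 121 159 156 135 107  90
[... 266 characters left out ...]
41  41  44  78 153
 219 237 240 240 241 241]
147 [236 236 236 237 237 233 211 127  66  54  54  51  49  46  45  48  88 164
 223 236 239 240 241 241]
150 [236 235 235 236 235 225 183 107  66  62  58  56  54  58  85 133 180 207
 201 180 173 183 202 220]
153 [231 231 231 230 222 195 145  93  72  67  70  81 104 126 141 156 183 217
 233 235 225 192 145 115]
156 [154 151 151 150 151 142 123  99  87 100 124 139 152 179 215 230 234 228
 203 159 122 109 107 106]
159 [156 163 164 161 153 141 122 101  93 119 168 216 231 232 224 196 156 126
 111 108 109 107 106 105]
162 [168 171 177 192 208 220 225 227 228 233 230 218 187 146 123 113 111 112
 109 109 109 108 104  98]
[341.61 119.96] [339 109   8  20  77]
```

The silhouette agrees with the prediction to within about 1 px (2 mm), so the holder is upright and centred in the grip. Lowering with force watch.

```bash
cat > low.py <<'E'
from h import *
np.set_printoptions(precision=4,suppress=True)
def lower(x,y,z0,z1,step=.002,lim=4,q=Q(-2)):
    sleep(.2); b=observe(); F0=np.array(b["wrist_force"]); T0=np.array(b["ft_torque"]); z=z0
    while z>z1+1e-6:
        z=max(z-step,z1); move_l([x,y,z],q,.03); o=observe(); d=np.array(o["wrist_force"])-F0
        if np.linalg.norm(d)>lim:
            sleep(.1); o=observe(); d=np.array(o["wrist_force"])-F0
            if np.linalg.norm(d)>lim: print("contact z",z,d,np.array(o["ft_torque"])-T0); return z
    print("ok z",z,d,np.array(o["ft_torque"])-T0); return z
E
python3 - <<'E'
from low import *
z=lower(.5145,-.256,.325,.295); o=observe(); print(o["position"],o["opening"],o["time_s"])
E
```

```text
ok z 0.295 [1.6828 0.4705 0.1084] [-0.0079 -0.0648  0.0184]
[ 0.5144 -0.2559  0.2948] 0.009428130149122494 32.2667
```

The foot has entered the slot. There's a slight +x side force of 1.7 N, so I'll ease 0.7 mm in +x and continue.

Run:
```python
from low import *
move_l([.5152,-.256,.295],Q(-2),.02); sleep(.3); o=observe(); print(o["wrist_force"],o["ft_torque"])
z=lower(.5152,-.256,.295,.208,.004,5); sleep(.5); o=observe(); print(o["position"],o["wrist_force"],o["ft_torque"],o["opening"],o["grasp_force"],o["time_s"])
s=grab_frame("side"); cv2.imwrite("pics/f1.png",cv2.resize(s["img"][90:200,280:400],None,fx=5,fy=5)[:,:,::-1])
```

```text
[ 0.2337 -0.2154 -0.5361] [-0.0115  0.0211 -0.0263]
ok z 0.208 [ 1.1237  0.78   -0.4395] [-0.0551  0.022  -0.0225]
[ 0.5152 -0.256   0.208 ] [-0.0408 -0.5335 -0.0665] [-0.015   0.0172 -0.0218] 0.009510606478473162 48.61658334732056 39.7167
```

View pics/f1.png

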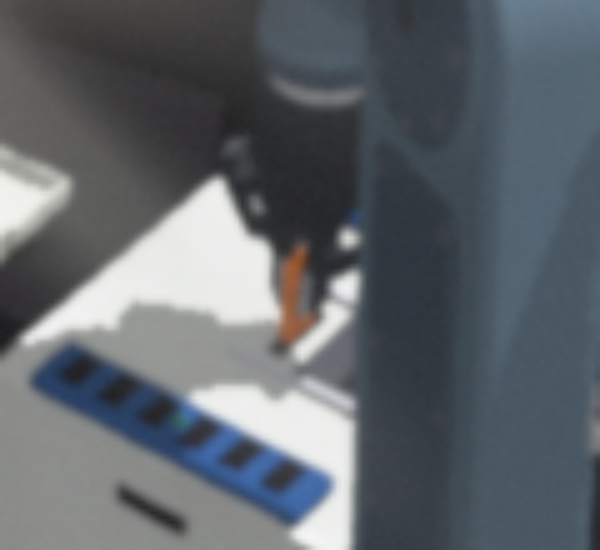

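The blade is fully in: only the orange stem shows at crop (297,300), with the slot right below it at (280,350). Forces are about zero and the grip is firm, so I'm handing it in.

```bash
python3 -c "
from plant import *
print(close_job())"
```

```text
the job is handed in; nothing more can be done
None
```

I handed the job in at about 40 s with the shutter fully open and the orange-stemmed holder hanging in my grip in the slot, white side to the window, shoulders about 2 mm above the roof by arm position and side forces near zero; the judge's result wasn't shown.

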